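# Put the mixed-up pipe fittings back in their own stock trays

### The job

The three loose pipe fittings stand in one another's stock trays: move each one to the tray whose fixed sample has the same shape, standing upright in the middle of the tray, and let go of it; the tray without a sample is free to use on the way and ends empty. Keep the fittings upright and set them down gently, never dropping them, and leave the two pipe nipples that stand between the trays where they are.

Things in the scene. Friction and masses are not known exactly. Their poses are not given: they have to be found in the camera images.
- union: Loose galvanised pipe union, 46 mm high, about 0.4 kg: a hexagonal nut 52 mm across flats (60 over corners) from 12 to 34 mm up, between smaller octagonal ends (40 and 36 mm). Flats face its own +y, -y and 60 degrees either side of these. Origin: centre of its underside, z up its axis. Starts upright near the middle of another fitting's tray.
- coupling: Loose galvanised pipe coupling: a round sleeve standing on end, 46 mm diameter with a bead of 50 mm diameter, 10 mm high, at each end; 56 mm high, about 0.35 kg. Origin: centre of its underside, z up its axis. Starts upright near the middle of another fitting's tray.
- flange: Loose galvanised floor flange, about 0.4 kg: a round plate 70 mm in diameter, 8 mm thick, with four bolt holes; on it a round hub 38 mm in diameter, by which it is picked up, rises to 38 mm above the underside. Origin: centre of its underside, z up its axis. Starts upright near the middle of another fitting's tray.
- tray_union: Unions' tray: small fixed hexagonal sample on the ledge, its top 55 mm up. Fixed green tray, 104 x 104 mm, walls 4 mm thick and 12 mm high, inside 96 x 96 mm, floor 4 mm above the origin. On its +x side (away from the robot, yaw within 0.25 rad) a dark ledge 48 mm long, 60 mm wide, 20 mm high, centred 76 mm from the origin. Origin: centre of the square, at table height; z up.
- tray_coupling: Couplings' tray: small fixed plain sleeve sample on the ledge, its top 62 mm up. Fixed green tray, 104 x 104 mm, walls 4 mm thick and 12 mm high, inside 96 x 96 mm, floor 4 mm above the origin. On its +x side (away from the robot, yaw within 0.25 rad) a dark ledge 48 mm long, 60 mm wide, 20 mm high, centred 76 mm from the origin. Origin: centre of the square, at table height; z up.
- tray_flange: Flanges' tray: small fixed plate-and-hub sample on the ledge, its top 49 mm up. Fixed green tray, 104 x 104 mm, walls 4 mm thick and 12 mm high, inside 96 x 96 mm, floor 4 mm above the origin. On its +x side (away from the robot, yaw within 0.25 rad) a dark ledge 48 mm long, 60 mm wide, 20 mm high, centred 76 mm from the origin. Origin: centre of the square, at table height; z up.
- tray_spare: Spare tray: bare ledge with no sample; empty at the start. Fixed green tray, 104 x 104 mm, walls 4 mm thick and 12 mm high, inside 96 x 96 mm, floor 4 mm above the origin. On its +x side (away from the robot, yaw within 0.25 rad) a dark ledge 48 mm long, 60 mm wide, 20 mm high, centred 76 mm from the origin. Origin: centre of the square, at table height; z up.
- nipple_left: Dark steel pipe nipple (short straight tube, threaded ends), 35 mm diameter, 70 mm high, 0.25 kg, standing loose on the bare table between two trays on the robot's left (+y). Origin: centre of its underside. Not part of the job: leave it standing where it is.
- nipple_right: Dark steel pipe nipple (short straight tube, threaded ends), 35 mm diameter, 70 mm high, 0.25 kg, standing loose on the bare table between two trays on the robot's right (-y). Origin: centre of its underside. Not part of the job: leave it standing where it is.
Not all that is in view belongs to the job. Leave any brown or green look-alike of the coupling alone. Leave any blue look-alike of the flange alone.

How it is judged:
By the outcome, as a careful person would: the job done as asked, in the order asked, and still so for the second after the job is handed in, with the robot touching nothing.
It also fails if it takes over 125 s, if anything falls off the work surface, if the arm or the gripper's body presses on something with over 40 N, if the wrist force passes 120 N, or if a joint passes its speed limit or range.

### The arm

A 7-joint arm with a two-finger parallel gripper is mounted at the origin on the work surface. World frame = base frame: x ahead of the robot, y to its left, z up, the work surface at z = 0. Lengths are in m, angles in rad, forces in N, time in s.
With the tool pointing down it reaches from about 0.425 to 0.875 m from the base axis. Payload 4.7 kg.
Tool frame: the origin (TCP) lies at the very end of the fingers, on their centre line; the grasp point (between the pads) lies 19 mm behind it; z points along the fingers, y is the line along which they close (so a half turn about z gives the same grasp; the last joint's range is limited). The gripper opens to 85 mm and grips with 20 to 120 N. Pads are 22 mm wide; open, the fingers measure 114 mm over their backs; the gripper's body (76 mm by 85 mm) begins 54 mm behind the grasp point. The pads swing forward as they close: fully open they stand 13 mm farther back than shut.
Start: joints at [1.247, 0.321, -0.07, 1.45, 0.023, 1.371, -0.057], TCP at [0.215, -0.613, 0.209] pointing down, gripper open.
Joint ranges: [-2.86, 2.86], [-0.3, 2.09], [-1.38, 1.24], [0.06, 2.45], [-1.56, 4.7], [0.09, 2.05], [-2.69, 2.69]. Speed limits (rad/s): [2.57, 2.57, 3.14, 3.14, 3.14, 3.14, 3.14].

### API

Orientations are given as a unit quaternion [w, x, y, z].
In Python, from station import arm gives the robot as it stands. The module is installed in compiled form; this text tells all that it offers.
- The arm moves only by the tool send_rows, never from a script. Its arguments are lists of equal length, an entry for each row: "gripper": the closure, from 0 (fully open) to 1 (shut); "travel": the shift along the world's x, y, z in mm, a list of three; "twist": the turn about the world's z in degrees. In form: {"gripper": [gripper, ...], "travel": [[x, y, z], ...], "twist": [twist, ...]}. A call has 1 to 20 rows; each row is the pose to reach, as a shift and turn from the pose commanded when the call began; what a row does not reach only later rows make up. A row lasts 1/8 s, in which the tool goes at most 62.5 mm and 10.7 degrees, less where a joint would pass 70% of its speed; a pose out of reach is approached as far as the arm can. A call with a gripper value outside its range is refused whole. The fingers move at their own pace and stop on an object; "grip_force" is the grip in N (left out, the last holds). Time passes only in rows, so rows that repeat a pose let the fingers close. It gives the time, the measured TCP pose, the force, the opening and the grip force at its end, in the units of the state.
- arm.sense(): the state, without advancing time (a new reading comes with each control period).
- arm.get_image(name): name is "scene" or "top" or "wrist"; returns a dict with "img" (400x640x3 uint8, red, green, blue), "depth" (400x640 float32, m along the optical axis (not along the pixel's ray), 0 where there is no reading), "fx", "fy", "cx", "cy" (pixels), "cam_to_world" (4x4, takes a point from camera to world coordinates). Camera axes: x right, y down, z forward; pixel columns grow to the right and rows downward; lengths in m; the calibration is good to about 2 mm. A picture is of the moment at which its call begins.
- arm.hand_in(): hands the job in; it is judged then, once.
Trained networks look in a picture, given as the dict that the camera call returned (one of the last four; its "shot" number tells which), for a name from the list of things; names that differ only in an ending like _2 or _b are one class to them, and where a whole thing is asked for, a point or a joint stands for the part that bears it (a point fixed in the world has none). Each returns a list of dicts, best first, with "p" (0 to 1); they miss things now and then, are a little off and sometimes report something else, mostly with a low value. They report only what shows in the picture. A call takes as long as a camera call. They do not tell look-alikes from the thing itself.
- arm.recognise(picture, name): "uv" ([column, row] in pixels, amid what is visible of it).
The state is a dict: "clock": time; "joint_positions": joint angles; "joint_vel": joint speeds; "joint_efforts": joint torques, N m; "position": TCP position; "tool_rot": TCP orientation; "wrist_force": force on the tool from outside, world axes, zero at the start; "torque": the same for the moment, N m; "opening": finger opening in m; "grasp_force": force on a finger pad.
Only numpy, scipy, OpenCV 4.12 (cv2) and the standard library are available. Lean on these libraries where they do the work, as an engineer would, in place of code of your own. Each camera call takes 0.05 s, during which the arm holds its last target. There are 200 camera calls.

## Working session

There is one attempt and no reset: what is moved stays moved. The work goes in short steps, Python scripts to look and compute and a tool call to move; the robot and the scene stay as the last step left them, time stands still between calls to the robot, and variables do not carry over. Pictures are saved under pics/ and viewed, at most 14 in all, crops included, and the job is handed in when it is done.

Besides the shell and the picture viewer there is one more tool, called after "Emit:" as name(argument=value, ...), one argument or row to a line, values as JSON. send_rows: Moves the arm, as the interface text tells. Its arguments: {"type":"object","properties":{"gripper":{"type":"array"},"travel":{"type":"array"},"twist":{"type":"array"},"grip_force":{"type":"number"}},"required":["gripper","travel","twist"]}

```bash
mkdir -p pics
cat > h.py <<'E'
import numpy as np,cv2
from station import arm
def save(p,n,box=None,s=1):
    im=cv2.cvtColor(p['img'],cv2.COLOR_RGB2BGR)
    if box: im=im[box[1]:box[3],box[0]:box[2]]
    if s!=1: im=cv2.resize(im,None,fx=s,fy=s,interpolation=cv2.INTER_CUBIC)
    cv2.imwrite('pics/'+n,im)
def cloud(p):
    v,u=np.mgrid[0:400,0:640]; d=p['depth']
    c=np.stack([(u-p['cx'])/p['fx']*d,(v-p['cy'])/p['fy']*d,d,np.ones_like(d)],-1)
    w=(c@p['cam_to_world'].T)[...,:3]; w[d<=0]=np.nan
    return w
E
python3 - <<'E'
from h import *
for n in('top','scene'):
    p=arm.get_image(n); save(p,n+'1.png'); w=cloud(p)
    np.savez(n+'1.npz',w=w,img=p['img'])
    for k in('union','coupling','flange','tray_union','tray_coupling','tray_flange','tray_spare','nipple_left'):
        print(n,k,[(round(r['p'],2),np.round(r['uv']).astype(int).tolist(),np.round(w[int(r['uv'][1]),int(r['uv'][0])],3).tolist()) for r in arm.recognise(p,k)][:5])
s=arm.sense();print(s)
E
```

```text
top union [(0.74, [135, 187], [0.492, 0.37, 0.049])]
top coupling [(0.61, [479, 218], [0.435, -0.472, 0.057]), (0.61, [442, 255], [0.341, -0.38, 0.056]), (0.58, [434, 211], [0.447, -0.362, 0.059])]
top flange [(0.94, [245, 161], [0.567, 0.106, 0.043]), (0.82, [227, 212], [0.44, 0.144, 0.034])]
top tray_union [(0.39, [140, 188], [0.493, 0.359, 0.047])]
top tray_coupling [(0.58, [247, 146], [0.615, 0.105, 0.005])]
top tray_flange [(0.63, [143, 178], [0.524, 0.37, 0.001]), (0.34, [384, 199], [0.472, -0.238, 0.071])]
top tray_spare [(0.75, [332, 156], [0.595, -0.112, 0.002])]
top nipple_left [(0.49, [189, 188], [0.489, 0.231, 0.07])]
scene union [(0.66, [473, 319], [0.507, 0.375, 0.046])]
scene coupling [(0.67, [225, 129], [0.448, -0.465, 0.045])]
scene flange [(0.69, [340, 272], [0.59, 0.126, 0.034]), (0.66, [393, 245], [0.456, 0.154, 0.031]), (0.57, [459, 339], [0.564, 0.379, 0.049])]
scene tray_union [(0.61, [229, 161], [0.51, -0.362, 0.02])]
scene tray_coupling [(0.66, [324, 281], [0.615, 0.103, 0.006]), (0.61, [458, 341], [0.567, 0.381, 0.048])]
scene tray_flange [(0.66, [458, 339],
[... 183 characters left out ...]
array([ 1.24708751,  0.32097233, -0.07011615,  1.45048161,  0.02262598,
        1.37082218, -0.05691553]), 'joint_vel': array([ 0.00018286, -0.00082938, -0.00180496,  0.00074003,  0.00021322,
        0.0002148 ,  0.00067569]), 'joint_efforts': array([-3.55239981e-04, -4.93379116e+01, -3.81667279e-01, -3.14577055e+01,
        1.33283489e-02,  1.21678342e-03, -2.01685009e-05]), 'position': array([ 0.21540691, -0.61329384,  0.20937589]), 'tool_rot': array([ 5.75519771e-05,  9.85767548e-01,  1.68114063e-01, -2.31412222e-05]), 'wrist_force': array([ 0.70541309, -0.22784847,  0.89196285]), 'torque': array([-0.03708748, -0.02631664, -0.00208865]), 'grasp_force': 0.0, 'opening': 0.08528574784256641}
```

View pics/top1.png

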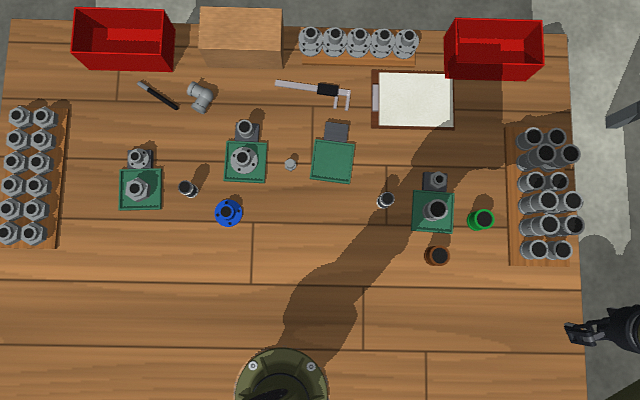

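View pics/scene1.png

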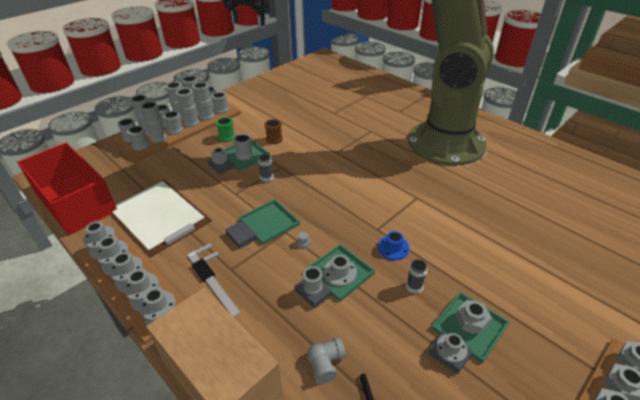

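```bash
cat > m.py <<'E'
from h import *
def fit(w,img):
    hsv=cv2.cvtColor(img,cv2.COLOR_RGB2HSV)
    g=(hsv[...,0]>60)&(hsv[...,0]<95)&(hsv[...,1]>90)&(w[...,2]<0.022)&(w[...,2]>-.005)
    for nm,(x,y) in dict(A=(.49,.36),B=(.565,.105),C=(.57,-.115),D=(.44,-.362)).items():
        m=g&(np.hypot(w[...,0]-x,w[...,1]-y)<.085)
        pts=w[m][:,:2]
        r=cv2.minAreaRect((pts*1000).astype(np.float32))
        print(nm,'tray',np.round(r[0],1),np.round(r[1],1),round(r[2],1))
        n=(np.hypot(w[...,0]-x,w[...,1]-y)<.06)&(w[...,2]>.027)&(w[...,2]<.2)
        if n.any():
            q=w[n]; t=np.percentile(q[:,2],90); print('  maxz',round(np.nanmax(q[:,2])*1000,1))
            for lo,hi in((.027,.037),(.037,.044),(.044,.052),(.052,.07)):
                k=q[(q[:,2]>lo)&(q[:,2]<=hi)]
                if len(k)>8:
                    c,rad=cv2.minEnclosingCircle((k[:,:2]*1000).astype(np.float32)); print('  ',lo,len(k),np.round(c,1),round(rad,1))
    for x,y in((.489,.231),(.472,-.238)):
        q=w[(np.hypot(w[...,0]-x,w[...,1]-y)<.04)&(w[...,2]>.062)]; c,r=cv2.minEnclosingCircle((q[:,:2]*1000).astype(np.float32)); print('nip',np.round(c,1),round(r,1),np.nanmax(q[:,2]))
if __name__=='__main__':
    for n in('top','scene'):
        d=np.load(n+'1.npz'); print(n); fit(d['w'],d['img'])
    im=cv2.cvtColor(np.load('top1.npz')['img'],cv2.COLOR_RGB2BGR)
    c=[cv2.resize(im[y-50:y+50,x-50:x+50],(390,290) if 0 else (300,300),interpolation=cv2.INTER_CUBIC) for x,y in((140,185),(245,155),(335,155),(440,215))]
    cv2.imwrite('pics/crop1.png',np.vstack([np.hstack(c[:2]),np.hstack(c[2:])]))
E
python3 m.py
```

```text
top
A tray [494.5 370.7] [105.1 106.1] 3.9
  maxz 55.4
   0.027 117 [505.1 365.4] 44.8
   0.037 110 [489.9 368.6] 29.2
   0.044 173 [490.  368.6] 19.7
   0.052 22 [490.  369.7] 18.2
B tray [571.4 108.5] [104.1 105.1] 88.6
  maxz 48.0
   0.027 17 [571.2 107.2] 17.8
   0.037 152 [575.4 110.9] 19.2
   0.044 27 [573.9 112.2] 16.7
C tray [ 577.4 -113.9] [102.8 105.4] 83.7
D tray [ 452.6 -371.5] [103.9 104.1] 86.3
  maxz 64.7
   0.027 20 [ 447.6 -361.2] 19.9
   0.044 11 [ 443.2 -357.9] 18.3
   0.052 334 [ 453.4 -370.7] 25.4
nip [492.9 242.3] 17.6 0.07560030026176712
nip [ 475.4 -246.6] 16.9 0.07378202840561832
scene
A tray [496.7 371.5] [103.7 101.6] 2.7
  maxz 54.2
   0.027 130 [492.1 370. ] 29.7
   0.037 274 [490.9 369.2] 29.7
   0.044 271 [491.5 370. ] 19.7
   0.052 59 [493.1 369.6] 17.8
B tray [573.5 110.4] [103.9 103.7] 88.7
  maxz 46.6
   0.027 60 [582.  117.9] 17.3
   0.037 200 [576.9 112. ] 19.7
   0.044 31 [576.3 113.6] 17.4
C tray [ 580.9 -112.1] [105.5 102.1] 83.7
D tray [ 450.1 -363.1] [111.7  95.9] 71.2
  maxz 64.4
   0.027 50 [ 457.3 -366.2] 22.3
   0.037 35 [ 458.3 -363.4] 22.1
   0.044 32 [ 459.3 -362.9] 20.5
   0.052 188 [ 455.2 -368.6] 26.0
nip [494.1 243.1] 17.6 0.07451800660756602
nip [ 476.8 -245.1] 18.7 0.07375087143268855
```

View pics/crop1.png

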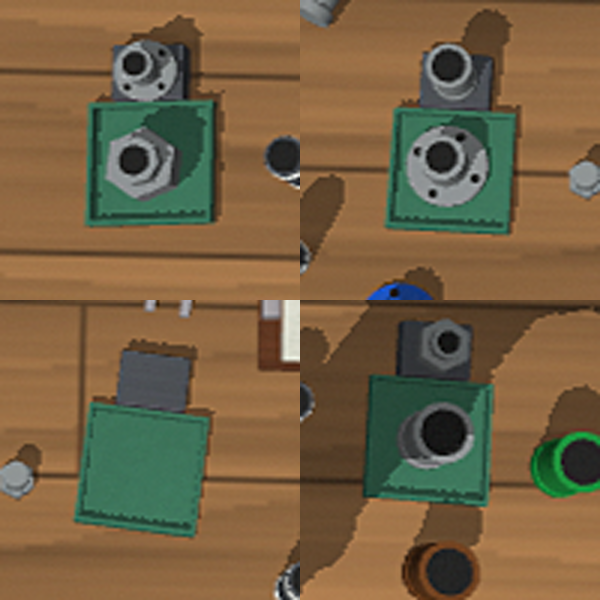

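Candidates (top view): union at (135,187) in tray A (flange sample; the union look-alikes are only the stock at left). Flange at (245,158) in tray B (sleeve sample); blue look-alike at (229,212). Coupling grey at (436,208) in tray D (hex sample); green one at (481,218) and brown one at (437,255). Spare is C at (333,160). The crop confirms the three grey ones in the trays. Moves: coupling→C, union→D, flange→A, coupling→B.

Emit:
send_rows(
  gripper=[0, 0, 0, 0, 0, 0, 0, 0, 0, 0],
  travel=[
    [30, 30, 0],
    [70, 70, 0],
    [110, 110, 0],
    [150, 150, 0],
    [190, 190, 0],
    [220, 225, 0],
    [238, 243, 0],
    [238, 243, 0],
    [238, 243, 0],
    [238, 243, 0],
  ],
  twist=[-3, -6, -10, -14, -18, -20, -20, -20, -20, -20],
  grip_force=40,
)

```text
clock: 2.15
position: [0.452, -0.372, 0.2093]
tool_rot: [0.0, 1.0, -0.007, -0.0]
wrist_force: [0.9, 0.8, -0.5]
opening: 0.0853
grasp_force: 0.0
```

```bash
cat > look.py <<'E'
from h import *
import sys
def look(name,box,zs,n=0):
    p=arm.get_image('wrist'); save(p,name) if name else 0; w=cloud(p); s=arm.sense()
    print('tcp',np.round(s['position']*1000,1),'open',round(s['opening']*1000,1),'t',round(s['clock'],1),'F',np.round(s['wrist_force'],1))
    x,y,r=box
    for lo,hi in zs:
        m=(np.hypot(w[...,0]-x,w[...,1]-y)<r)&(w[...,2]>lo)&(w[...,2]<hi)
        k=w[m]
        if len(k)>8:
            c,R=cv2.minEnclosingCircle((k[:,:2]*1000).astype(np.float32)); print(lo,len(k),'circ',np.round(c,1),round(R,1),'bbox',np.round(k[:,:2].min(0)*1000,1),np.round(k[:,:2].max(0)*1000,1))
    return p,w
def green(w,img,x,y):
    hsv=cv2.cvtColor(img,cv2.COLOR_RGB2HSV)
    m=(hsv[...,0]>60)&(hsv[...,0]<95)&(hsv[...,1]>90)&(w[...,2]<0.022)&(w[...,2]>-.005)&(np.hypot(w[...,0]-x,w[...,1]-y)<.085)
    r=cv2.minAreaRect((w[m][:,:2]*1000).astype(np.float32)); print('tray',np.round(r[0],1),np.round(r[1],1),round(r[2],1))
E
python3 - <<'E'
from look import *
p,w=look('w1.png',(.454,-.370,.05),((.02,.05),(.054,.066)))
green(w,p['img'],.453,-.371)
E
```

```text
tcp [ 452.2 -371.8  209.3] open 85.2 t 2.2 F [ 0.  -0.3  0.2]
0.02 58 circ [ 468.9 -371.9] 16.5 bbox [ 467.7 -388.3] [ 476.4 -355.4]
0.054 1686 circ [ 453.4 -370.8] 25.0 bbox [ 428.9 -395.3] [ 478.1 -346.9]
tray [ 453.3 -372.6] [101.3 101.7] 86.3
```

View pics/w1.png

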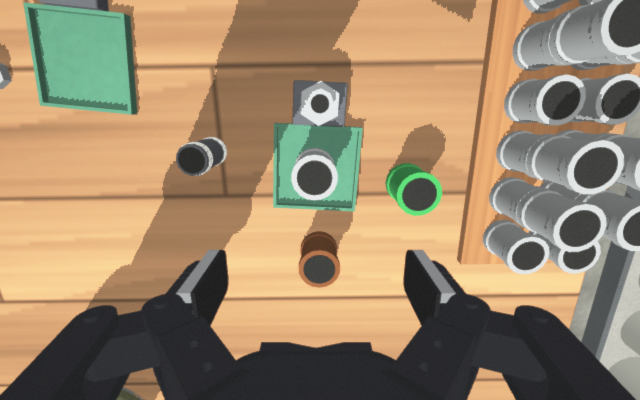

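Emit:
send_rows(
  gripper=[0, 0, 0, 0, 0, 0, 0, 0.6, 0.6, 0.6, 0.6, 0.6, 0.6],
  travel=[
    [1, 1, -40],
    [1, 1, -90],
    [1, 1, -140],
    [1, 1, -170],
    [1, 1, -190],
    [1, 1, -196],
    [1, 1, -196],
    [1, 1, -196],
    [1, 1, -196],
    [1, 1, -196],
    [1, 1, -196],
    [1, 1, -196],
    [1, 1, -196],
  ],
  twist=[0, 0, 0, 0, 0, 0, 0, 0, 0, 0, 0, 0, 0],
  grip_force=50,
)

```text
clock: 3.82
position: [0.4552, -0.3701, 0.0148]
tool_rot: [0.001, 1.0, -0.006, 0.001]
wrist_force: [-1.0, -0.9, 6.9]
opening: 0.048
grasp_force: 50.7
```

Emit:
send_rows(
  gripper=[0.6, 0.6, 0.6, 0.6, 0.6, 0.6, 0.6, 0.6, 0.6, 0.6, 0.6, 0.6, 0.6, 0.6, 0.6, 0.6, 0.6],
  travel=[
    [0, 0, 5],
    [0, 0, 25],
    [0, 0, 60],
    [0, 0, 95],
    [0, 0, 110],
    [5, 12, 110],
    [20, 42, 110],
    [37, 77, 110],
    [54, 112, 110],
    [71, 147, 110],
    [88, 182, 110],
    [105, 217, 110],
    [117, 242, 110],
    [123, 254, 110],
    [125, 258, 110],
    [125, 258, 110],
    [125, 258, 110],
  ],
  twist=[0, 0, 0, 0, 0, 0, 0, 0, 0, 0, 0, 0, 0, 0, 0, 0, 0],
)

```text
clock: 5.95
position: [0.5788, -0.1129, 0.1232]
tool_rot: [0.0, 1.0, -0.007, -0.0]
wrist_force: [0.3, -0.6, -3.3]
opening: 0.0481
grasp_force: 52.4
```

Run:
```python
from look import *
p,w=look('w2.png',(.578,-.113,.07),((.0,.02),))
green(w,p['img'],.578,-.113)
```

```text
tcp [ 579.  -112.8  123.3] open 48.1 t 6.0 F [ 0.1 -0.1 -3.3]
0.0 10738 circ [ 578.1 -113. ] 70.0 bbox [ 522.4 -182.9] [647.3 -43.2]
tray [ 578.2 -114.2] [103.1 102.9] 83.8
```

View pics/w2.png

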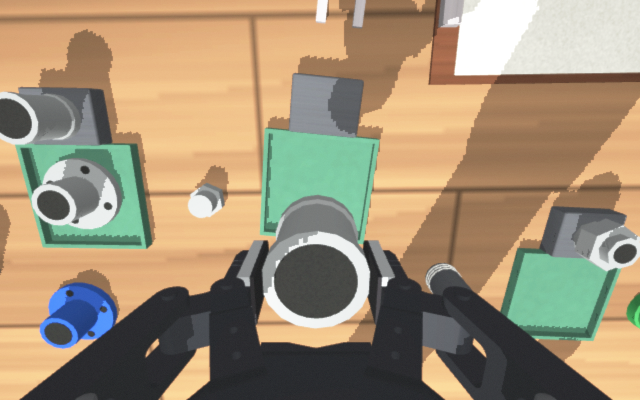

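The coupling hangs upright between the pads at (315,280) with the empty spare tray below at (320,185). Lowering.

Emit:
send_rows(
  gripper=[0.6, 0.6, 0.6, 0.6, 0.6, 0.6, 0.6, 0.6, 0.6],
  travel=[
    [0, 0, -30],
    [0, 0, -65],
    [0, 0, -90],
    [0, 0, -100],
    [0, 0, -105],
    [0, 0, -107],
    [0, 0, -108],
    [0, 0, -109],
    [0, 0, -109],
  ],
  twist=[0, 0, 0, 0, 0, 0, 0, 0, 0],
)

```text
clock: 7.12
position: [0.5799, -0.1114, 0.015]
tool_rot: [0.0, 1.0, -0.006, 0.001]
wrist_force: [-0.3, -0.1, -0.3]
opening: 0.0477
grasp_force: 52.6
```

Emit:
send_rows(
  gripper=[0.4, 0.2, 0, 0, 0, 0, 0, 0, 0, 0, 0, 0, 0, 0, 0, 0, 0, 0, 0],
  travel=[
    [0, 0, 0],
    [0, 0, 0],
    [0, 0, 0],
    [0, 0, 0],
    [0, 0, 25],
    [0, 0, 70],
    [0, 0, 120],
    [-5, 30, 150],
    [-13, 80, 180],
    [-22, 130, 190],
    [-31, 180, 190],
    [-40, 230, 190],
    [-49, 280, 190],
    [-58, 330, 190],
    [-67, 380, 190],
    [-76, 430, 190],
    [-86, 465, 190],
    [-90, 482, 190],
    [-90, 482, 190],
  ],
  twist=[0, 0, 0, 0, 0, 0, 0, 0, 0, 0, 0, 0, 0, 0, 0, 0, 0, 0, 0],
)

```text
clock: 9.5
position: [0.489, 0.3712, 0.2042]
tool_rot: [0.0, 1.0, -0.005, -0.0]
wrist_force: [-0.2, -0.3, 0.3]
opening: 0.0854
grasp_force: 0.0
```

Run:
```python
from look import *
p,w=look('w3.png',(.4905,.369,.045),((.031,.042),(.046,.06)))
green(w,p['img'],.495,.371)
k=w[(np.hypot(w[...,0]-.4905,w[...,1]-.369)<.045)&(w[...,2]>.031)][:,:2]*1000
h=cv2.convexHull(k.astype(np.float32))[:,0]
a=np.deg2rad(np.arange(0,180,3)); d=h@np.array([np.cos(a),np.sin(a)]); W=d.max(0)-d.min(0)
# sum over 60deg symmetry
S=W.reshape(3,20).mean(0); print('flat dirs (deg mod 60)',dict(zip(range(0,60,3),S.round(1).tolist())))
i=np.argmin(W[20:40])+20; print(W.round(1).tolist())
for g in(90,):print('min at',i*3,'centre',[(d.max(0)+d.min(0))[j]/2 for j in(0,30)])
print(arm.sense()['joint_positions'])
```

```text
tcp [490.  369.6 204.2] open 85.3 t 9.6 F [ 1.3 -0.6 -0.3]
0.031 924 circ [490.  369.1] 29.8 bbox [460.8 342.2] [519.5 395.6]
0.046 919 circ [489.7 369.2] 19.4 bbox [470.4 349.9] [509.  387.9]
tray [495.  370.6] [101.8 101.1] 2.7
flat dirs (deg mod 60) {0: 77.2, 3: 76.9, 6: 76.3, 9: 75.6, 12: 74.6, 15: 73.6, 18: 73.1, 21: 72.6, 24: 72.6, 27: 72.6, 30: 72.7, 33: 73.2, 36: 73.9, 39: 74.4, 42: 75.1, 45: 75.9, 48: 76.5, 51: 77.0, 54: 77.3, 57: 77.3}
[58.6, 58.4, 58.0, 57.5, 56.8, 56.0, 56.8, 58.0, 60.9, 64.1, 67.3, 70.2, 73.0, 75.6, 78.0, 80.2, 82.2, 84.0, 85.5, 86.8, 87.9, 88.7, 89.3, 89.6, 89.8, 90.0, 89.9, 89.9, 89.7, 89.5, 89.5, 89.7, 89.9, 89.9, 89.9, 89.6, 89.2, 88.5, 87.6, 86.4, 85.1, 83.5, 81.7, 79.6, 77.3, 74.9, 72.5, 70.0, 67.2, 64.3, 61.3, 59.7, 58.7, 57.5, 57.3, 57.8, 58.2, 58.5, 58.7, 58.8]
min at 117 centre [np.float64(490.1717224121094), np.float64(369.24174499511724)]
[-0.11306635  0.32344963 -0.71543998  1.53324417  0.2155245   1.366059
 -2.42952192]
```

View pics/w3.png

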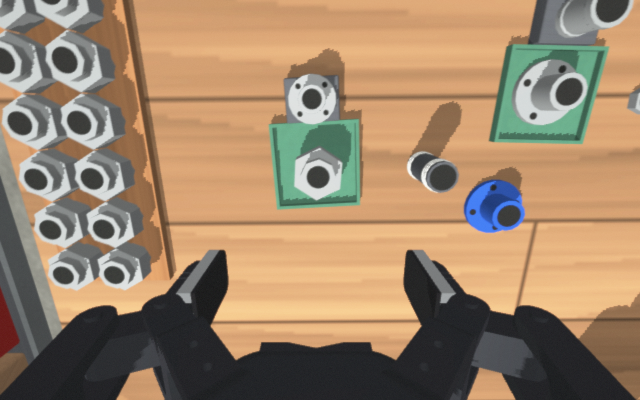

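The union stands at (318,175) with its flats left and right, i.e. facing about ±y. The plate-and-hub sample is at (312,98). I'll refine the yaw.

Run:
```python
from look import *
p,w=look(None,(.4905,.369,.045),((.031,.042),))
k=w[(np.hypot(w[...,0]-.4905,w[...,1]-.369)<.034)&(w[...,2]>.031)&(w[...,2]<.07)][:,:2]*1000
h=cv2.convexHull(k.astype(np.float32))[:,0]
for a in range(60,121,5):
    q=np.deg2rad([a,a+60,a+120]); d=h@np.array([np.cos(q),np.sin(q)]); W=d.max(0)-d.min(0); print(a,W.round(1),W.mean().round(2))
```

```text
tcp [490.5 368.8 204.2] open 85.0 t 9.6 F [ 0.1 -0.  -1. ]
0.031 926 circ [489.9 369.4] 29.8 bbox [460.7 342.8] [519.6 396.1]
60 [59.1 59.4 58.9] 59.13
65 [58.5 58.8 58.3] 58.55
70 [57.4 57.8 57.5] 57.58
75 [55.9 56.4 56.3] 56.17
80 [54.  54.5 54.6] 54.35
85 [52.2 52.4 52.6] 52.39
90 [53.3 54.1 53.6] 53.68
95 [55.4 55.7 55.6] 55.57
100 [57.1 57.2 57.2] 57.14
105 [58.3 58.3 58.3] 58.31
110 [59.1 58.9 59. ] 59.03
115 [59.5 59.2 59.3] 59.31
120 [59.4 58.9 59.1] 59.13
```

Emit:
send_rows(
  gripper=[0, 0, 0, 0, 0, 0, 0, 0.6, 0.6, 0.6, 0.6, 0.6, 0.6],
  travel=[
    [1, -1, -40],
    [1, -1, -90],
    [1, -1, -140],
    [1, -1, -170],
    [1, -1, -190],
    [1, -1, -196],
    [1, -1, -196],
    [1, -1, -196],
    [1, -1, -196],
    [1, -1, -196],
    [1, -1, -196],
    [1, -1, -196],
    [1, -1, -196],
  ],
  twist=[-2, -4, -4, -4, -4, -4, -4, -4, -4, -4, -4, -4, -4],
  grip_force=50,
)

```text
clock: 11.22
position: [0.4913, 0.3697, 0.0105]
tool_rot: [0.0, 0.999, -0.041, 0.001]
wrist_force: [-1.4, -2.6, 7.3]
opening: 0.0554
grasp_force: 51.2
```

Emit:
send_rows(
  gripper=[0.6, 0.6, 0.6, 0.6, 0.6],
  travel=[
    [0, 0, 0],
    [0, 0, 0],
    [0, 0, 5],
    [0, 0, 20],
    [0, 0, 20],
  ],
  twist=[0, 0, 0, 0, 0],
  grip_force=70,
)

```text
clock: 11.85
position: [0.4909, 0.3704, 0.0296]
tool_rot: [-0.001, 0.999, -0.04, 0.001]
wrist_force: [-0.2, 0.4, -4.0]
opening: 0.0475
grasp_force: 88.8
```

Run:
```python
from look import *
p,w=look('w4.png',(.4905,.369,.045),((.031,.05),))
save(p,'w4.png',(140,100,500,400),2)
```

```text
tcp [490.6 369.9  28.8] open 47.7 t 11.9 F [-0.1 -0.8 -3.6]
0.031 627 circ [504.1 372.2] 26.5 bbox [502.2 345.8] [519.1 398.6]
```

View pics/w4.png

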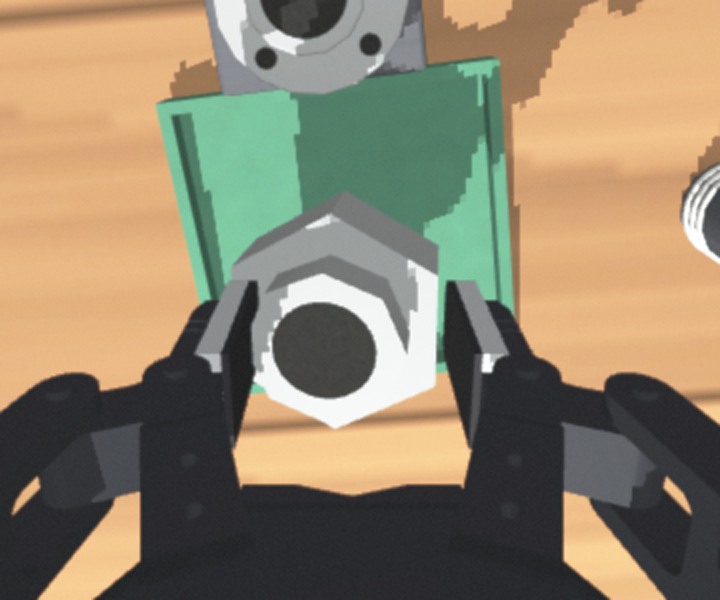

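The union is held at (320,340 in the crop) by its flats. I'll check its tilt from depth.

```bash
cat >> look.py <<'E'
def tilt(w,x,y,r,lo,hi):
    k=w[(np.hypot(w[...,0]-x,w[...,1]-y)<r)&(w[...,2]>lo)&(w[...,2]<hi)]
    for _ in range(3):
        A=np.c_[k[:,:2],np.ones(len(k))]; c=np.linalg.lstsq(A,k[:,2],rcond=None)[0]; e=k[:,2]-A@c; k=k[abs(e)<.0025]
    print('tilt deg x,y',np.rad2deg(np.arctan(c[:2])).round(1),len(k),'z',(k[:,2].mean()*1000).round(1),'c',cv2.minEnclosingCircle((k[:,:2]*1000).astype(np.float32))[0])
E
python3 - <<'E'
from look import *
p,w=look(None,(.4905,.369,.045),((.031,.05),(.05,.06),(.06,.08)))
tilt(w,.4905,.369,.024,.058,.085)
k=w[(np.hypot(w[...,0]-.4905,w[...,1]-.369)<.035)]; print(np.histogram(k[:,2],bins=np.arange(0,.12,.005)))
E
```

```text
tcp [490.3 369.5  28.3] open 47.5 t 11.9 F [ 0.3 -0.8 -3.5]
0.031 666 circ [503.8 372. ] 26.6 bbox [501.9 345.4] [518.9 398.6]
0.05 2256 circ [491.1 370.2] 32.6 bbox [459.2 338.6] [519.1 399.5]
0.06 7668 circ [497.4 369.3] 37.6 bbox [462.4 331.8] [512.3 406.8]
tilt deg x,y [-6.4  1.5] 2384 z 69.4 c (490.57635498046875, 369.0532531738281)
(array([1076, 2052,    0,    0,    0,    0,   17,  145,  235,  269,  489,
       1767, 1698, 2476, 2816,  423,  470,  462,  812,  249,  473,  541,
        374]), array([0.   , 0.005, 0.01 , 0.015, 0.02 , 0.025, 0.03 , 0.035, 0.04 ,
       0.045, 0.05 , 0.055, 0.06 , 0.065, 0.07 , 0.075, 0.08 , 0.085,
       0.09 , 0.095, 0.1  , 0.105, 0.11 , 0.115]))
```

Run:
```python
from look import *
p=arm.get_image('wrist');w=cloud(p)
tilt(w,.4905,.369,.022,.0655,.085)
tilt(w,.4905,.369,.019,.064,.085)
```

```text
tilt deg x,y [-2.5 -7.4] 4074 z 69.8 c (489.5476989746094, 374.83563232421875)
tilt deg x,y [-2.7 -6.6] 3537 z 70.0 c (490.26788330078125, 371.9017333984375)
```

Emit:
send_rows(
  gripper=[0.6, 0.6, 0.6, 0.6, 0.6, 0.6, 0.3, 0.3, 0.3, 0.3],
  travel=[
    [0, 0, -8],
    [0, 0, -14],
    [0, 0, -17],
    [0, 0, -19],
    [0, 0, -20],
    [0, 0, -20],
    [0, 0, -20],
    [0, 0, -20],
    [0, 0, -20],
    [0, 0, -20],
  ],
  twist=[0, 0, 0, 0, 0, 0, 0, 0, 0, 0],
)

```text
clock: 13.25
position: [0.4909, 0.3698, 0.0084]
tool_rot: [-0.0, 0.999, -0.041, 0.0]
wrist_force: [0.4, -0.9, 2.5]
opening: 0.0599
grasp_force: 1.4
```

Run:
```python
from look import *
p,w=look(None,(.4905,.369,.045),())
tilt(w,.4905,.369,.022,.0455,.065)
k=w[(np.hypot(w[...,0]-.4905,w[...,1]-.369)<.034)&(w[...,2]>.031)&(w[...,2]<.042)][:,:2]*1000
print(k.min(0),k.max(0))
save(p,'w5.png',(140,100,500,400),2)
```

```text
tcp [490.9 369.8   8.4] open 60.1 t 13.3 F [ 1.2 -0.9  2.1]
tilt deg x,y [-0.4  0. ] 4540 z 51.5 c (488.47711181640625, 369.323486328125)
[458.48092602 336.6394759 ] [518.7823926  400.48597026]
```

View pics/w5.png

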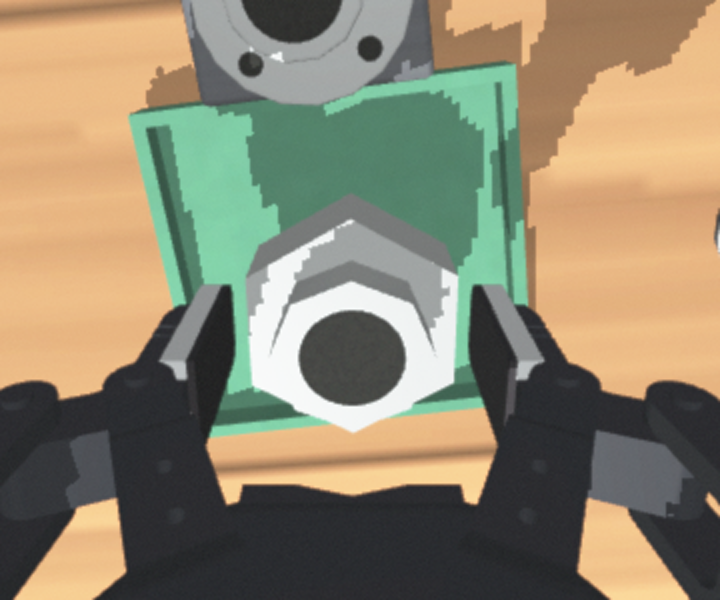

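The union is upright again at (350,330 in the crop). The first grip sat on the nut's upper edge and tilted it, so I'll regrip about 5 mm lower.

Emit:
send_rows(
  gripper=[0.33, 0.33, 0.33, 0.33, 0.33, 0.6, 0.6, 0.6, 0.6, 0.6, 0.6, 0.6, 0.6],
  travel=[
    [0, 0, 0],
    [0, 0, -1],
    [0, 0, -3],
    [0, 0, -6],
    [0, 0, -6],
    [0, 0, -6],
    [0, 0, -6],
    [0, 0, -6],
    [0, 0, -6],
    [0, 0, -6],
    [0, 0, -6],
    [0, 0, 4],
    [0, 0, 4],
  ],
  twist=[0, 0, 0, 0, 0, 0, 0, 0, 0, 0, 0, 0, 0],
  grip_force=40,
)

```text
clock: 14.92
position: [0.4897, 0.3698, 0.0118]
tool_rot: [-0.0, 0.999, -0.04, -0.0]
wrist_force: [0.2, -0.3, -4.3]
opening: 0.0567
grasp_force: 43.3
```

Run:
```python
from look import *
p,w=look(None,(.4905,.369,.045),())
tilt(w,.4905,.369,.022,.052,.075)
tilt(w,.4905,.369,.022,.055,.075)
```

```text
tcp [489.4 369.4  11.1] open 56.6 t 15.0 F [-0.4  0.6 -5.1]
tilt deg x,y [-0.7  0.6] 4475 z 54.3 c (487.4924011230469, 369.54656982421875)
tilt deg x,y [0.1 0.2] 605 z 55.3 c (487.72100830078125, 370.34698486328125)
```

Emit:
send_rows(
  gripper=[0.6, 0.6, 0.6, 0.6],
  travel=[
    [0, 0, 5],
    [0, 0, 10],
    [0, 0, 10],
    [0, 0, 10],
  ],
  twist=[0, 0, 0, 0],
  grip_force=50,
)

```text
clock: 15.48
position: [0.4904, 0.3697, 0.0223]
tool_rot: [0.0, 0.999, -0.041, -0.0]
wrist_force: [0.3, 0.8, -3.2]
opening: 0.0566
grasp_force: 53.8
```

Run:
```python
from look import *
p,w=look(None,(.4905,.369,.045),())
for lo in (.052,.058,.061): tilt(w,.4905,.369,.022,lo,.085)
k=w[(np.hypot(w[...,0]-.4885,w[...,1]-.3695)<.019)]; print(np.histogram(k[:,2]*1000,bins=np.arange(40,80,2)))
```

```text
tcp [490.3 369.6  22.2] open 56.1 t 15.5 F [ 0.9 -0.2 -5.5]
tilt deg x,y [-5.6  0.7] 2640 z 64.4 c (488.2257080078125, 369.3953552246094)
tilt deg x,y [-0.6  0.7] 4507 z 64.5 c (487.668212890625, 369.21429443359375)
tilt deg x,y [-0.6  0.7] 4508 z 64.5 c (487.668212890625, 369.21429443359375)
(array([   0,    0,    0,    0,    0,   97,  232,  114,  108,  127,  113,
        862, 3521,   52,    0,    0,    0,    0,    0]), array([40, 42, 44, 46, 48, 50, 52, 54, 56, 58, 60, 62, 64, 66, 68, 70, 72,
       74, 76, 78]))
```

Emit:
send_rows(
  gripper=[0.6, 0.6, 0.6, 0.6, 0.6, 0.6, 0.6, 0.6, 0.6, 0.6, 0.6, 0.6],
  travel=[
    [0, 0, 10],
    [0, 0, 30],
    [0, 0, 60],
    [0, 0, 90],
    [0, 0, 110],
    [0, -8, 120],
    [5, -30, 120],
    [10, -65, 120],
    [15, -105, 120],
    [20, -145, 120],
    [25, -185, 120],
    [28, -225, 120],
  ],
  twist=[0, 0, 0, 0, 0, 0, 0, 0, 0, 0, 0, 0],
)

```text
clock: 17.02
position: [0.5178, 0.1425, 0.1418]
tool_rot: [0.0, 0.999, -0.041, -0.001]
wrist_force: [-0.1, -0.4, -3.8]
opening: 0.0563
grasp_force: 54.1
```

Emit:
send_rows(
  gripper=[0.6, 0.6, 0.6, 0.6, 0.6, 0.6, 0.6, 0.6, 0.6, 0.6, 0.6, 0.6, 0.6, 0.6, 0.6, 0.6, 0.6],
  travel=[
    [2, -40, 0],
    [2, -80, 0],
    [2, -120, 0],
    [0, -160, 0],
    [-4, -200, 0],
    [-10, -240, 0],
    [-18, -280, 0],
    [-26, -320, 0],
    [-34, -360, 0],
    [-42, -400, 0],
    [-50, -435, 0],
    [-56, -465, 0],
    [-60, -490, 0],
    [-64, -507, 0],
    [-65, -516, 0],
    [-65, -516, 0],
    [-65, -516, 0],
  ],
  twist=[0, 0, 0, 0, 0, 0, 0, 0, 0, 0, 0, 0, 0, 0, 0, 0, 0],
)

```text
clock: 19.15
position: [0.454, -0.3699, 0.1423]
tool_rot: [-0.0, 0.999, -0.04, 0.0]
wrist_force: [0.0, -0.5, -4.8]
opening: 0.0564
grasp_force: 54.2
```

Run:
```python
from look import *
p,w=look('w6.png',(.453,-.372,.045),())
green(w,p['img'],.453,-.372)
tilt(w,.451,-.372,.022,.178-.0,.2)
tilt(w,.451,-.372,.022,.17,.2)
```

```text
tcp [ 454.  -369.9  142.4] open 56.1 t 19.2 F [ 0.6  0.4 -4.4]
tray [ 454.3 -372.5] [102.1 101.5] 85.8
tilt deg x,y [-0.6  0.7] 4494 z 184.6 c (451.2417907714844, -370.3143615722656)
tilt deg x,y [-5.3  3.5] 2557 z 184.5 c (451.5783996582031, -370.26739501953125)
```

View pics/w6.png

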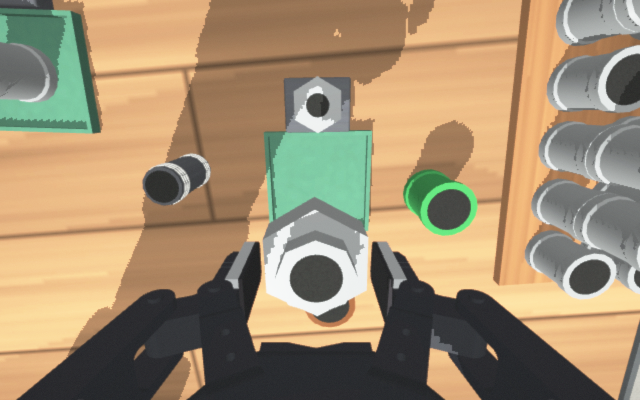

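The union hangs upright at (318,270) over the tray with the hex sample at (317,100). Lowering.

Emit:
send_rows(
  gripper=[0.6, 0.6, 0.6, 0.6, 0.6, 0.6, 0.6, 0.6, 0.6, 0.6],
  travel=[
    [1, -2, -30],
    [1, -2, -65],
    [1, -2, -95],
    [1, -2, -115],
    [1, -2, -124],
    [1, -2, -128],
    [1, -2, -130],
    [1, -2, -131],
    [1, -2, -132],
    [1, -2, -132],
  ],
  twist=[0, 0, 0, 0, 0, 0, 0, 0, 0, 0],
)

```text
clock: 20.45
position: [0.4545, -0.3734, 0.0106]
tool_rot: [0.0, 0.999, -0.041, 0.0]
wrist_force: [-0.6, -0.8, -4.4]
opening: 0.0561
grasp_force: 54.2
```

Run:
```python
from look import *
p,w=look(None,(.453,-.372,.045),())
tilt(w,.452,-.372,.022,.046,.065)
```

```text
tcp [ 454.5 -373.4   10.5] open 56.6 t 20.5 F [ 0.1  0.3 -3.3]
tilt deg x,y [-0.6  0.8] 4495 z 52.9 c (451.7843017578125, -373.32855224609375)
```

Still hanging; I'll go down about 2 mm more in small steps.

Emit:
send_rows(
  gripper=[0.6, 0.6, 0.6],
  travel=[
    [0, 0, -1],
    [0, 0, -1.5],
    [0, 0, -1.5],
  ],
  twist=[0, 0, 0],
)

```text
clock: 20.88
position: [0.4546, -0.3734, 0.0093]
tool_rot: [0.0, 0.999, -0.04, 0.0]
wrist_force: [-1.0, -0.1, -0.4]
opening: 0.0563
grasp_force: 54.9
```

Emit:
send_rows(
  gripper=[0.6, 0.6, 0.3, 0.2, 0, 0, 0, 0, 0, 0, 0],
  travel=[
    [0, 0, -0.5],
    [0, 0, -0.5],
    [0, 0, -0.5],
    [0, 0, -0.5],
    [0, 0, -0.5],
    [0, 0, 0],
    [0, 0, 20],
    [0, 0, 60],
    [0, 0, 110],
    [0, 0, 150],
    [0, 0, 150],
  ],
  twist=[0, 0, 0, 0, 0, 0, 0, 0, 0, 0, 0],
)

```text
clock: 22.25
position: [0.4569, -0.3751, 0.1648]
tool_rot: [0.003, 0.999, -0.041, 0.004]
wrist_force: [0.8, 0.6, 0.5]
opening: 0.0859
grasp_force: 0.0
```

Run:
```python
from look import *
p,w=look('w7.png',(.453,-.372,.045),((.031,.042),(.046,.06)))
green(w,p['img'],.453,-.372)
tilt(w,.453,-.372,.022,.046,.065)
```

```text
tcp [ 455.6 -374.2  162.1] open 85.6 t 22.3 F [ 0.  -0.8  0.2]
0.031 1125 circ [ 452. -373.] 29.6 bbox [ 422.5 -399.2] [ 481.6 -346.6]
0.046 1151 circ [ 451.8 -373.2] 19.5 bbox [ 432.4 -392.6] [ 471.3 -353.7]
tray [ 453.1 -372.3] [101.2 102.5] 86.3
tilt deg x,y [-0.3  0.2] 1127 z 51.5 c (451.84832763671875, -373.1654357910156)
```

Union standing 1–1.5 mm from the middle of its tray. Next the flange in B.

Emit:
send_rows(
  gripper=[0, 0, 0, 0, 0, 0, 0, 0, 0, 0, 0, 0, 0, 0],
  travel=[
    [5, 20, 20],
    [15, 60, 40],
    [26, 105, 40],
    [37, 150, 40],
    [49, 197, 40],
    [61, 245, 40],
    [73, 293, 40],
    [85, 341, 40],
    [96, 389, 40],
    [108, 437, 40],
    [116, 470, 40],
    [120, 485, 40],
    [120, 485, 40],
    [120, 485, 40],
  ],
  twist=[0, 0, 0, 0, 1, 2, 3, 3, 3, 3, 3, 3, 3, 3],
)

```text
clock: 24.05
position: [0.5742, 0.1097, 0.1987]
tool_rot: [0.001, 1.0, -0.015, -0.0]
wrist_force: [-0.9, -0.8, -0.5]
opening: 0.0851
grasp_force: 0.0
```

Run:
```python
from look import *
p,w=look('w8.png',(.575,.1115,.04),((.005,.02),(.036,.055)))
green(w,p['img'],.573,.109)
```

```text
tcp [574.3 109.5 198.8] open 85.4 t 24.1 F [ 0.1 -0.7  0.2]
0.005 2101 circ [575.  111.5] 40.0 bbox [535.1  72.3] [615.  151.2]
0.036 924 circ [575.2 111.9] 19.0 bbox [556.8  93.4] [594.  130.7]
tray [571.8 108.7] [101.5 101.2] 88.2
```

Emit:
send_rows(
  gripper=[0, 0, 0, 0, 0, 0, 0, 0.65, 0.65, 0.65, 0.65, 0.65, 0.65, 0.65],
  travel=[
    [1, 2, -40],
    [1, 2, -90],
    [1, 2, -140],
    [1, 2, -170],
    [1, 2, -183],
    [1, 2, -187],
    [1, 2, -187],
    [1, 2, -187],
    [1, 2, -187],
    [1, 2, -187],
    [1, 2, -187],
    [1, 2, -187],
    [1, 2, -187],
    [1, 2, -187],
  ],
  twist=[0, 0, 0, 0, 0, 0, 0, 0, 0, 0, 0, 0, 0, 0],
  grip_force=40,
)

```text
clock: 25.85
position: [0.5759, 0.113, 0.0129]
tool_rot: [0.001, 1.0, -0.014, 0.0]
wrist_force: [-0.9, -1.1, 4.8]
opening: 0.0353
grasp_force: 39.3
```

Emit:
send_rows(
  gripper=[0.65, 0.65, 0.65, 0.65],
  travel=[
    [0, 0, 3],
    [0, 0, 10],
    [0, 0, 15],
    [0, 0, 15],
  ],
  twist=[0, 0, 0, 0],
  grip_force=50,
)

```text
clock: 26.35
position: [0.5757, 0.1138, 0.0273]
tool_rot: [-0.0, 1.0, -0.014, 0.0]
wrist_force: [0.1, 0.6, -3.9]
opening: 0.035
grasp_force: 50.4
```

Run:
```python
from look import *
p,w=look('w9.png',(.575,.1115,.04),())
tilt(w,.575,.1115,.0195,.052,.07)
save(p,'w9.png',(140,100,500,400),2)
```

```text
tcp [575.5 113.8  27. ] open 35.2 t 26.4 F [ 0.7  0.9 -4.8]
tilt deg x,y [-0.4  0.4] 3771 z 57.7 c (575.0074462890625, 111.50377655029297)
```

View pics/w9.png

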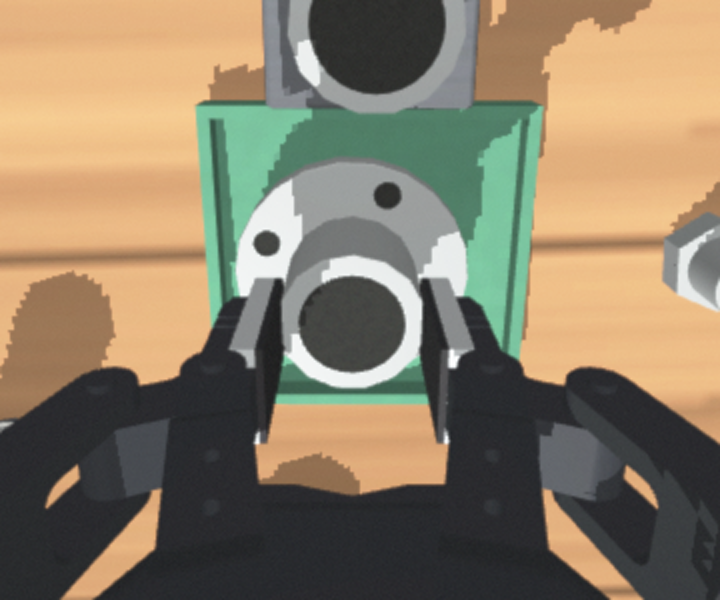

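Flange held level by the hub at (350,320 in the crop). Carrying it to A.

Emit:
send_rows(
  gripper=[0.65, 0.65, 0.65, 0.65, 0.65, 0.65, 0.65, 0.65, 0.65, 0.65, 0.65, 0.65, 0.65, 0.65, 0.65, 0.65],
  travel=[
    [0, 0, 10],
    [0, 0, 40],
    [0, 0, 75],
    [0, 0, 105],
    [-1, 5, 115],
    [-9, 30, 115],
    [-20, 65, 115],
    [-31, 100, 115],
    [-43, 138, 115],
    [-55, 177, 115],
    [-66, 213, 115],
    [-73, 237, 115],
    [-78, 252, 115],
    [-80, 259, 115],
    [-80, 259, 115],
    [-80, 259, 115],
  ],
  twist=[0, 0, 0, 0, 0, 0, 0, 0, 0, 0, 0, 0, 0, 0, 0, 0],
)

```text
clock: 28.4
position: [0.4963, 0.3712, 0.1417]
tool_rot: [0.001, 1.0, -0.015, 0.0]
wrist_force: [1.4, -1.3, -4.9]
opening: 0.0349
grasp_force: 50.9
```

Run:
```python
from look import *
p,w=look('w10.png',(.575,.1115,.04),())
green(w,p['img'],.495,.371)
tilt(w,.495,.371,.0195,.16,.19)
```

```text
tcp [496.2 371.3 141.7] open 35.1 t 28.4 F [ 0.8 -1.  -4.5]
tray [508.2 371.9] [ 75.9 102.1] 2.7
tilt deg x,y [-0.9  0.1] 3790 z 172.1 c (495.03375244140625, 371.0244140625)
```

Emit:
send_rows(
  gripper=[0.65, 0.65, 0.65, 0.65, 0.65, 0.65, 0.65, 0.65, 0.65, 0.65],
  travel=[
    [0, 0, -30],
    [0, 0, -65],
    [0, 0, -95],
    [0, 0, -112],
    [0, 0, -120],
    [0, 0, -124],
    [0, 0, -126],
    [0, 0, -127],
    [0, 0, -128],
    [0, 0, -128],
  ],
  twist=[0, 0, 0, 0, 0, 0, 0, 0, 0, 0],
)

```text
clock: 29.7
position: [0.4955, 0.3728, 0.014]
tool_rot: [-0.0, 1.0, -0.014, 0.0]
wrist_force: [0.1, -0.3, -4.3]
opening: 0.0353
grasp_force: 50.8
```

Emit:
send_rows(
  gripper=[0.65, 0.65, 0.65, 0.65],
  travel=[
    [0, -1, -0.5],
    [0, -1, -1],
    [0, -1, -1.5],
    [0, -1, -1.5],
  ],
  twist=[0, 0, 0, 0],
)

```text
clock: 30.2
position: [0.4955, 0.3716, 0.0131]
tool_rot: [0.0, 1.0, -0.014, 0.0]
wrist_force: [-2.3, -3.2, 3.3]
opening: 0.0351
grasp_force: 51.7
```

Seated. Release, rise, and look.

Emit:
send_rows(
  gripper=[0.5, 0.3, 0, 0, 0, 0, 0, 0, 0, 0],
  travel=[
    [0, 0, 0],
    [0, 0, 0],
    [0, 0, 0.5],
    [0, 0, 1],
    [0, 0, 20],
    [0, 0, 60],
    [0, 0, 110],
    [0, 0, 160],
    [0, 0, 160],
    [0, 0, 160],
  ],
  twist=[0, 0, 0, 0, 0, 0, 0, 0, 0, 0],
)

```text
clock: 31.45
position: [0.4954, 0.3717, 0.173]
tool_rot: [0.0, 1.0, -0.014, 0.0]
wrist_force: [-0.7, -1.4, -0.8]
opening: 0.0856
grasp_force: 0.0
```

Run:
```python
from look import *
p,w=look('w11.png',(.495,.371,.04),((.036,.055),))
green(w,p['img'],.495,.371)
tilt(w,.495,.371,.0195,.036,.055)
```

```text
tcp [495.  371.2 171.8] open 85.7 t 31.5 F [ 0.2  0.6 -0.9]
0.036 1073 circ [494.6 371.4] 19.2 bbox [477.2 353.4] [513.8 390.3]
tray [494.5 371. ] [102.4 101.3] 2.8
tilt deg x,y [-0.  -0.2] 1042 z 43.5 c (494.8620300292969, 371.5366516113281)
```

Emit:
send_rows(
  gripper=[0, 0, 0, 0, 0, 0, 0, 0, 0, 0, 0, 0, 0, 0, 0],
  travel=[
    [4, -20, 20],
    [10, -60, 30],
    [18, -105, 30],
    [26, -150, 30],
    [34, -197, 30],
    [43, -245, 30],
    [51, -293, 30],
    [59, -341, 30],
    [68, -389, 30],
    [76, -437, 30],
    [82, -470, 30],
    [84, -484, 30],
    [84, -484, 30],
    [84, -484, 30],
    [84, -484, 30],
  ],
  twist=[0, 0, 0, 0, 0, 0, 0, 0, 0, 0, 0, 0, 0, 0, 0],
)

```text
clock: 33.38
position: [0.5794, -0.1103, 0.2025]
tool_rot: [-0.0, 1.0, -0.013, 0.0]
wrist_force: [0.1, -0.2, 0.1]
opening: 0.0853
grasp_force: 0.0
```

Run:
```python
from look import *
p,w=look('w12.png',(.579,-.113,.04),((.052,.07),))
green(w,p['img'],.579,-.113)
tilt(w,.579,-.113,.026,.054,.07)
```

```text
tcp [ 579.5 -110.7  202.6] open 85.1 t 33.4 F [-0.1  0.1 -0.8]
0.052 1751 circ [ 578.2 -112.3] 25.1 bbox [ 553.2 -136.1] [603.1 -87.7]
tray [ 578.  -114.1] [101.7 102.6] 83.5
tilt deg x,y [-0.  0.] 1712 z 61.6 c (578.1647338867188, -112.34915924072266)
```

Emit:
send_rows(
  gripper=[0, 0, 0, 0, 0, 0, 0, 0.6, 0.6, 0.6, 0.6, 0.6, 0.6, 0.6, 0.6, 0.6, 0.6],
  travel=[
    [-1, -1.5, -40],
    [-1, -1.5, -90],
    [-1, -1.5, -140],
    [-1, -1.5, -170],
    [-1, -1.5, -185],
    [-1, -1.5, -189],
    [-1, -1.5, -189],
    [-1, -1.5, -189],
    [-1, -1.5, -189],
    [-1, -1.5, -189],
    [-1, -1.5, -189],
    [-1, -1.5, -189],
    [-1, -1.5, -189],
    [-1, -1.5, -186],
    [-1, -1.5, -179],
    [-1, -1.5, -174],
    [-1, -1.5, -174],
  ],
  twist=[0, 0, 0, 0, 0, 0, 0, 0, 0, 0, 0, 0, 0, 0, 0, 0, 0],
  grip_force=50,
)

```text
clock: 35.55
position: [0.5787, -0.114, 0.0288]
tool_rot: [0.0, 1.0, -0.014, 0.0]
wrist_force: [-0.0, -0.3, -2.6]
opening: 0.0481
grasp_force: 52.0
```

Run:
```python
from look import *
p,w=look('w13.png',(.579,-.113,.04),())
tilt(w,.578,-.112,.026,.07,.085)
```

```text
tcp [ 578.5 -113.9   28.5] open 48.6 t 35.6 F [ 0.7  0.  -3.4]
tilt deg x,y [-0.2  1.4] 8426 z 76.0 c (577.9923095703125, -112.03868103027344)
```

Emit:
send_rows(
  gripper=[0.6, 0.6, 0.6, 0.6, 0.6, 0.6, 0.6, 0.6, 0.6, 0.6, 0.6, 0.6, 0.6, 0.6, 0.6],
  travel=[
    [0, 0, 20],
    [0, 0, 50],
    [0, 0, 80],
    [0, 0, 95],
    [0, 5, 100],
    [-1, 25, 100],
    [-1, 60, 100],
    [-2, 95, 100],
    [-3, 130, 100],
    [-4, 165, 100],
    [-5, 195, 100],
    [-6, 213, 100],
    [-6, 221, 100],
    [-6, 221, 100],
    [-6, 221, 100],
  ],
  twist=[0, 0, 0, 0, 0, 0, 0, 0, 0, 0, 0, 0, 0, 0, 0],
)

```text
clock: 37.48
position: [0.5726, 0.1055, 0.1281]
tool_rot: [0.001, 1.0, -0.015, -0.0]
wrist_force: [0.4, 0.8, -3.2]
opening: 0.0481
grasp_force: 52.5
```

Run:
```python
from look import *
p,w=look('w14.png',(.572,.109,.04),())
green(w,p['img'],.572,.109)
tilt(w,.572,.109,.026,.165,.2)
```

```text
tcp [572.6 105.5 128.2] open 48.0 t 37.5 F [-0.7  0.3 -3. ]
tray [572.  108.7] [102.1 102.7] 88.2
tilt deg x,y [-0.4  2.1] 7333 z 175.4 c (572.005615234375, 108.94314575195312)
```

View pics/w14.png

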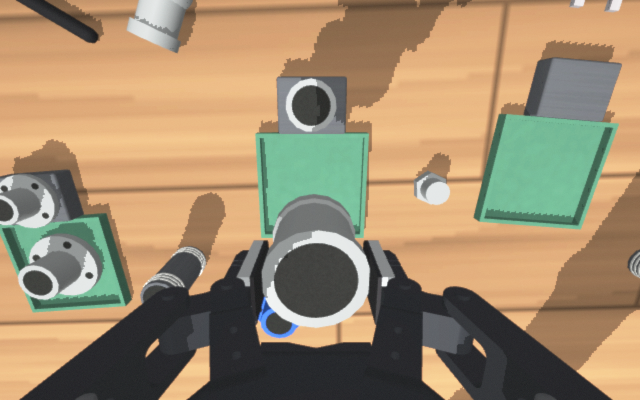

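The coupling hangs at (315,270) above tray B with the sleeve sample at (312,105). The flange stands in its tray at left. Lowering.

Emit:
send_rows(
  gripper=[0.6, 0.6, 0.6, 0.6, 0.6, 0.6, 0.6, 0.6, 0.6, 0.6],
  travel=[
    [0, 1, -30],
    [0, 1, -60],
    [0, 1, -85],
    [0, 1, -100],
    [0, 1, -107],
    [0, 1, -110],
    [0, 1, -111.5],
    [0, 1, -112.5],
    [0, 1, -113],
    [0, 1, -113],
  ],
  twist=[0, 0, 0, 0, 0, 0, 0, 0, 0, 0],
)

```text
clock: 38.78
position: [0.5725, 0.1082, 0.0155]
tool_rot: [0.0, 1.0, -0.014, 0.0]
wrist_force: [-1.0, 0.3, -2.7]
opening: 0.0481
grasp_force: 52.4
```

Run:
```python
from look import *
p,w=look(None,(.572,.109,.04),())
tilt(w,.572,.109,.026,.05,.075)
```

```text
tcp [572.5 108.2  15.5] open 48.2 t 38.8 F [-0.4  0.8 -3.6]
tilt deg x,y [-0.3  1.5] 8561 z 62.7 c (571.9080200195312, 109.0481185913086)
```

Emit:
send_rows(
  gripper=[0.6, 0.6, 0.6, 0.6],
  travel=[
    [0, 0, -0.5],
    [0, 0, -1],
    [0, 0, -1.5],
    [0, 0, -1.5],
  ],
  twist=[0, 0, 0, 0],
)

```text
clock: 39.33
position: [0.5729, 0.1083, 0.0148]
tool_rot: [0.0, 1.0, -0.014, 0.001]
wrist_force: [-2.7, -0.1, 6.3]
opening: 0.048
grasp_force: 53.2
```

Seated; release slowly, rise, and look.

Emit:
send_rows(
  gripper=[0.42, 0.38, 0.3, 0.15, 0, 0, 0, 0, 0, 0, 0, 0],
  travel=[
    [0, 0, 0],
    [0, 0, 0],
    [0, 0, 0],
    [0, 0, 0],
    [0, 0, 0.5],
    [0, 0, 0.5],
    [0, 0, 20],
    [0, 0, 60],
    [0, 0, 110],
    [0, 0, 180],
    [0, 0, 190],
    [0, 0, 190],
  ],
  twist=[0, 0, 0, 0, 0, 0, 0, 0, 0, 0, 0, 0],
)

```text
clock: 40.83
position: [0.5733, 0.1086, 0.2061]
tool_rot: [-0.0, 1.0, -0.014, 0.002]
wrist_force: [0.0, -0.5, -1.4]
opening: 0.0856
grasp_force: 0.0
```

Run:
```python
from look import *
p,w=look(None,(.572,.109,.04),((.052,.07),))
green(w,p['img'],.572,.109)
tilt(w,.572,.109,.026,.054,.07)
p=arm.get_image('scene'); save(p,'scene2.png')
from m import fit
fit(cloud(p),p['img'])
```

```text
tcp [572.2 108.1 203.9] open 85.1 t 40.9 F [ 0.5  0.8 -0.1]
0.052 1712 circ [571.7 109.5] 25.0 bbox [547.3  85.5] [596.7 133.6]
tray [571.5 108.6] [101.1 100.6] 88.3
tilt deg x,y [-0.2 -0.1] 1672 z 61.6 c (571.7463989257812, 109.57034301757812)
A tray [496.5 371.6] [104.  101.8] 2.3
  maxz 46.0
   0.027 76 [499.4 372.4] 18.3
   0.037 285 [496.3 372.2] 20.4
   0.044 39 [497.7 371.6] 18.0
B tray [573.4 110.9] [102.4 103.3] 87.8
  maxz 63.8
   0.027 66 [578.5 114.6] 21.6
   0.037 48 [578.4 114.4] 21.4
   0.044 38 [579.1 117.6] 21.1
   0.052 426 [573.7 110.2] 26.2
C tray [ 580.1 -112.8] [106. 102.] 83.9
D tray [ 454.5 -369.6] [107.4 102. ] 83.7
  maxz 54.0
   0.027 69 [ 455.2 -371.1] 28.5
   0.037 78 [ 454.2 -372.2] 29.3
   0.044 103 [ 455.4 -371.4] 21.3
nip [494.7 242.6] 18.0 0.07363955792705013
nip [ 478.6 -243.4] 18.5 0.07367396653244218
```

View pics/scene2.png

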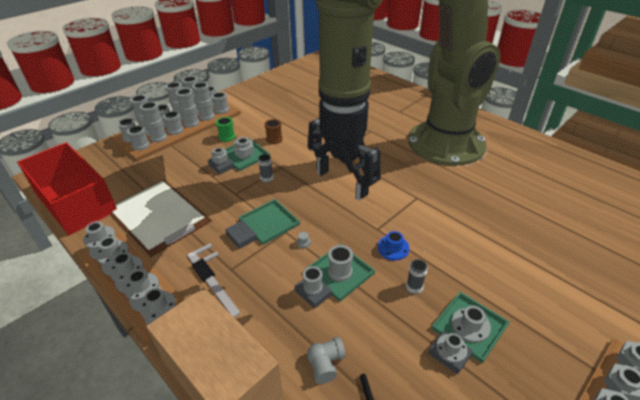

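All three fittings stand in their matching trays: union (243,150), coupling (340,262), flange (471,322). The spare tray (270,222) is empty and the nipples at (265,168) and (416,277) still stand.

```bash
python3 -c "
from station import arm
print(arm.hand_in())"
```

```text
the job is handed in; nothing more can be done
None
```

The job is handed in at about 41 s on the clock: union, coupling and flange each stand upright and released within about 1.5 mm of the middle of their matching trays, the spare tray is empty, and both nipples still stand where they were (one measured 2 mm off, within camera error); my first grip tilted the union about 7° during a 20 mm lift, so I lowered it straight back down and regripped it.

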